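# Turn the leaf of the tackle sample binder

### The arm

A 6-joint arm with a two-finger parallel gripper is mounted at the origin on the work surface. World frame = base frame: x ahead of the robot, y to its left, z up, the work surface at z = 0. Lengths are in m, angles in rad, forces in N, time in s.
With the tool pointing down it reaches from about 0.4 to 0.825 m from the base axis. Payload 7 kg.
Tool frame: the origin (TCP) lies at the very end of the fingers, on their centre line; the grasp point (between the pads) lies 19 mm behind it; z points along the fingers, y is the direction in which the jaws open and shut (so a half turn about z gives the same grasp; the last joint's range is limited). The gripper opens to 88 mm and grips with 3 to 60 N. Pads are 19 mm wide; open, the fingers measure 130 mm over their backs; the gripper's body (78 mm by 193 mm) begins 47 mm behind the grasp point.
Start: joints at [-0.999, 0.359, 0.012, 0, -1.224, -0.288], TCP at [0.189, -0.648, 0.205] pointing down, gripper open.
Joint ranges: [-3.07, 3.07], [-1.43, 2.12], [-1.02, 1.25], [-3.03, 1.67], [-3.05, -0], [-3.03, 3.03]. Speed limits (rad/s): [2.39, 2.39, 3.01, 3.14, 3.14, 3.14].

### API

Orientations are given as [roll, pitch, yaw] about the fixed x, y, z axes, in that order (R = Rz(yaw) Ry(pitch) Rx(roll)).
In Python, from station import arm gives the robot as it stands.
- The arm moves only by the shell command python3 -m inch 'ROWS' [FORCE]. ROWS is text: rows parted by semicolons, each of 7 numbers parted by spaces: the closure, from 0 (fully open) to 1 (shut), then the shift along the tool's x, y, z each as a share of 300 mm, from -1 to 1, then the turn, a rotation vector about the tool's x, y, z each as a share of 60 degrees, from -1 to 1. In form: grip tx ty tz rx ry rz; .... A call has 1 to 12 rows; each row is the pose to reach, as a shift and turn from the pose commanded when the call began, along the tool's axes at that moment; what a row does not reach only later rows make up. A row lasts 1/10 s, in which the tool goes at most 50 mm and 8.59 degrees, less where a joint would pass 70% of its speed; a pose out of reach is approached as far as the arm can. A call with a number of a shift or a turn outside -1 to 1 is refused whole. A call with a gripper value outside its range is refused whole. The fingers move at their own pace and stop on an object; FORCE is the grip in N (left out, the last holds). Time passes only in rows, so rows that repeat a pose let the fingers close. It gives the time, the measured TCP pose, the force and the opening at its end, in the units of the state.
- arm.get_state(): the state, without advancing time (a new reading comes with each control period).
- arm.grab_frame(name): name is "scene" or "top" or "wrist"; returns a dict with "img" (384x512x3 uint8, red, green, blue), "range_z" (384x512 float32, m along the optical axis (not along the pixel's ray), 0 where there is no reading), "fx", "fy", "cx", "cy" (pixels), "extrinsics" (4x4, takes a point from world to camera coordinates); the wrist camera has in their place "tool_from_camera" (4x4, takes a point from camera to tool coordinates, whose origin is the TCP and whose axes are the flange's). Camera axes: x right, y up, looking along -z (the intrinsics and any distortion apply to the point x, -y, -z); pixel columns grow to the right and rows downward; lengths in m; the calibration is good to about 2 mm. A picture is of the moment at which its call begins: read the wrist's pose just before it.
- arm.job_done(): hands the job in, once; it reports no verdict.
The state is a dict: "t": time; "q": joint angles; "qd": joint speeds; "joint_efforts": joint torques, N m; "eef_pos": TCP position; "ee_rot": TCP orientation; "force": force on the tool from outside, world axes, zero at the start; "moment": the same for the moment, N m; "width": finger opening in m.
Only numpy, scipy, OpenCV 4.12 (cv2) and the standard library are available. Lean on these libraries where they do the work, as an engineer would, in place of code of your own. Each camera call takes 0.05 s, during which the arm holds its last target.

### The job

A cork disc has been left on the bare page of the open sample binder. First gently push it off the binder with a fingertip until it lies flat on the counter, without picking it up; then turn the half-raised wooden leaf over its spine with the fingertips, without pinching it, and press it down so that it lies flat on the page where the disc was. Leave the reel, the parts and the other things on the counter where they are.

Things in the scene. Friction and masses are not known exactly. Their poses are not given: they have to be found in the camera images.
- binder: The open sample binder: a flat wooden board fixed to the counter, 180 mm (its x, along the spine) by 300 mm (its y) and 5 mm thick, with paper inlays. Origin at the centre of its underside, z up. The spine, a row of brass and steel knuckles 10 mm thick, runs along its x axis through the middle (y = 0); the hinge line is 8 mm above the counter. The leaf starts over the -y page; the +y page is bare but for the cork disc. Page edges at y = -150 and +150 mm.
- leaf (a joint): Angle (rad) of the leaf about the spine. 0: flat on the -y page; 1.57: upright; 3.14: flat on the +y page (end stop, the leaf rests on the page). The leaf starts half raised, 0.55 to 0.95. The hinge is stiff: the leaf stays where it is left, and about 2 N at its free edge moves it.
- leaf_edge (a point): Middle of the leaf's free edge, 135 mm from the hinge line. The leaf is a rigid wooden panel 160 mm along the spine (80 mm either side of the binder's middle), 5 mm thick, reaching from 6 to 135 mm from the hinge line, which lies in its mid-plane.
- disc: The cork arbor disc, loose, 56 mm across and 16 mm thick, about 30 g, lying flat on the binder's +y page at the start. Origin at the centre of its underside.
- disc_center (a point): Centre of the cork disc, half-way up: 13 mm above the counter on the page, 8 mm when it lies on the counter.
- reel: Gold-finish fly reel lying on its side, 80 mm across, 49 mm high, a bystander beyond the binder. Origin at the centre of its underside.
- pawl: Small stainless click pawl, about 29 mm long and 5 mm high, a bystander just beyond the binder. Origin under its round end.
- foot: Black hard rubber reel foot, 66 mm long and 17 mm high, a bystander beyond the binder. Origin at the centre of its underside.
- arbor_ring: Dark steel ring, 44 mm across, 12 mm high, a bystander on the robot's side of the binder. Origin at the centre of its underside.
- driver: Screwdriver, 160 mm long, lying to the left, a bystander.
- jar: Amber glass jar, 52 mm across, 60 mm high, a bystander at the back. Origin at the centre of its underside.
- mug: White mug, 76 mm across, 85 mm high, a bystander at the back. Origin at the centre of its underside.
There are look-alikes about, which are no part of the job. Of the things shaped like the disc, the cork one is meant.

How it is judged:
By the outcome, as a careful person would: the job done as asked, in the order asked, and still so for the second after the job is handed in, with the robot touching nothing.
It also fails if it takes over 58 s, if anything falls off the work surface, if the arm or the gripper's body presses on something with over 40 N, if the wrist force passes 120 N, or if a joint passes its speed limit or range.

## Working session

There is one attempt and no reset: what is moved stays moved. The work goes in short steps, Python scripts to look and compute and a shell command to move; the robot and the scene stay as the last step left them, time stands still between calls to the robot, and variables do not carry over. Pictures are saved under pics/ and viewed, and the job is handed in when it is done.

```bash
ls; mkdir -p pics; python3 - <<'E'
from station import arm
import cv2,numpy as np
s=arm.get_state();print(s['t'],s['eef_pos'],s['ee_rot'],s['width'])
for n in("scene","top"):
    f=arm.grab_frame(n);cv2.imwrite(f"pics/{n}0.png",f["img"][:,:,::-1])
    np.savez(f"pics/{n}0.npz",**{k:v for k,v in f.items()})
    print(n,f["fx"],f["cx"],f["extrinsics"],[k for k in f])
E
```

```text
pics
0.0 [ 0.188814   -0.64751334  0.20444194] [ 3.13998452e+00 -1.64348652e-04 -2.85789174e+00] 0.08762885385310801
scene 366.46484814445705 252.37445949760988 [[-0.42783963  0.90382736 -0.00702469  0.17193566]
 [-0.77702145 -0.3638218   0.51368411  0.39885969]
 [ 0.46172601  0.22523276  0.85795064 -1.21957072]
 [ 0.          0.          0.          1.        ]] ['img', 'range_z', 'fx', 'fy', 'cx', 'cy', 'extrinsics']
top 496.11269616720244 248.2231631764148 [[ 0.02528459 -0.99967938  0.0013552   0.0346027 ]
 [ 0.99241502  0.02526395  0.12030858 -0.53989459]
 [-0.12030424 -0.00169703  0.99273562 -1.2487547 ]
 [ 0.          0.          0.          1.        ]] ['img', 'range_z', 'fx', 'fy', 'cx', 'cy', 'extrinsics']
```

View pics/scene0.png

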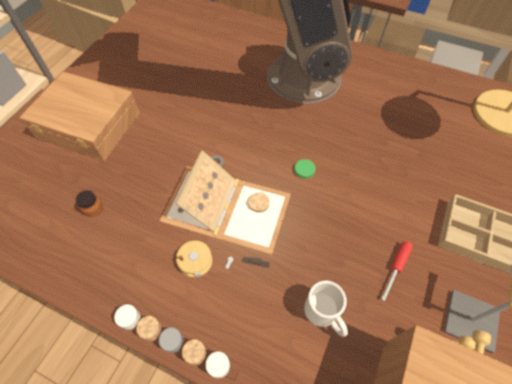

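View pics/top0.png

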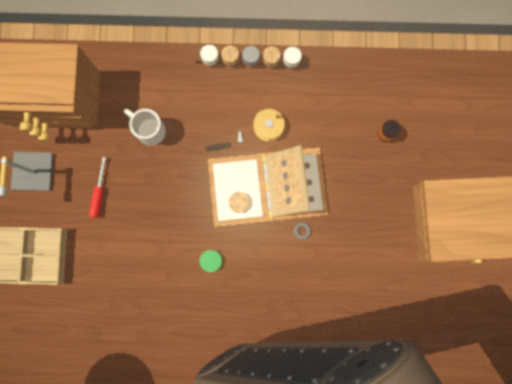

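```bash
cat > h.py <<'E'
import numpy as np,cv2
from station import arm
def ray(f,u,v,z):
    E=np.array(f["extrinsics"]);R=E[:3,:3];t=E[:3,3]
    d=np.array([(u-f["cx"])/f["fx"],-(v-f["cy"])/f["fy"],-1.]);
    c=-R.T@t;w=R.T@d
    return c+w*(z-c[2])/w[2]
def pt(f,u,v):
    E=np.array(f["extrinsics"]);R=E[:3,:3];t=E[:3,3]
    r=float(f["range_z"][v,u]);d=np.array([(u-f["cx"])/f["fx"],-(v-f["cy"])/f["fy"],-1.])*r
    return R.T@(d-t)
def proj(f,p):
    E=np.array(f["extrinsics"]);c=E[:3,:3]@np.array(p)+E[:3,3]
    return f["cx"]+f["fx"]*c[0]/-c[2], f["cy"]-f["fy"]*c[1]/-c[2]
E
python3 - <<'E'
import numpy as np,cv2
from h import *
f=dict(np.load('pics/top0.npz'));f={k:(v if v.ndim else float(v)) for k,v in f.items()}
im=f['img'][:,:,::-1]
cv2.imwrite('pics/crop0.png',cv2.resize(im[90:280,190:340],None,fx=4,fy=3.1*1.29/1.29,interpolation=cv2.INTER_CUBIC) if 0 else cv2.resize(im[130:280,190:340],(600,600),interpolation=cv2.INTER_CUBIC))
hsv=cv2.cvtColor(im,cv2.COLOR_BGR2HSV)
m=((hsv[...,1]<60)&(hsv[...,2]>190)).astype(np.uint8);m[:,:200]=0;m[:,275:]=0;m[:150]=0;m[240:]=0
c=max(cv2.findContours(m,0,2)[0],key=cv2.contourArea);r=cv2.minAreaRect(c);print(r)
for b in cv2.boxPoints(r):print(b,ray(f,*b,0.005),pt(f,int(b[0]),int(b[1])))
E
```

```text
((237.01487731933594, 189.64852905273438), (56.617618560791016, 43.88113784790039), 84.2894058227539)
[212.36636 163.66338] [0.61093645 0.14532891 0.005     ] [0.61130286 0.14574927 0.01294735]
[256.02972 159.29704] [0.625664   0.02968181 0.005     ] [0.62638367 0.02978498 0.00542886]
[261.6634  215.63368] [0.47611936 0.01140368 0.005     ] [0.47783064 0.01314738 0.00371682]
[218.00003 220.00002] [0.46176896 0.12549419 0.005     ] [0.46162299 0.12534393 0.00746153]
```

View pics/crop0.png

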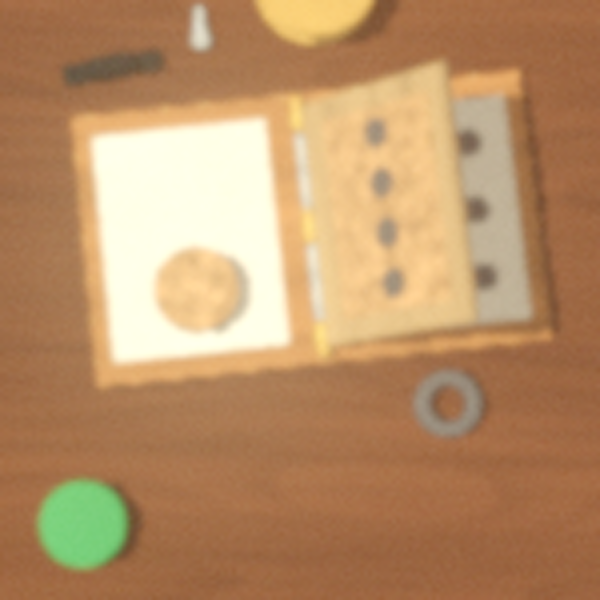

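```bash
python3 - <<'E'
import numpy as np,cv2
from h import *
f=dict(np.load('pics/top0.npz'));f={k:(v if v.ndim else float(v)) for k,v in f.items()}
P=[]
for n,(u,v) in dict(TL=(75,118),BL=(100,386),BR=(550,338),TR=(520,70)).items():
    p=ray(f,190+u/4-.4,130+v/4-.4,.005);P.append(p);print(n,p.round(4))
P=np.array(P);print('c',P.mean(0),'sizes',np.linalg.norm(P-np.roll(P,-1,0),axis=1))
ax=(P[0]-P[1])+(P[3]-P[2]);th=np.arctan2(ax[1],ax[0]);ay=(P[0]-P[3])+(P[1]-P[2]);print('yaw',th,np.arctan2(-ay[0],ay[1]))
yaw=(th+np.arctan2(-ay[0],ay[1]))/2;c=P.mean(0)[:2];
for cand in [(200,290)]:
    p=ray(f,190+cand[0]/4-.4,130+cand[1]/4-.4,.021);print('disc',p)
    for a in (156,246): print(ray(f,190+a/4,202,.021))
R=np.array([[np.cos(yaw),-np.sin(yaw)],[np.sin(yaw),np.cos(yaw)]])
print('disc in binder',R.T@(p[:2]-c))
# all pixel depth in the binder frame
pts=[]
for v in range(145,215):
  for u in range(250,330):
    if f['range_z'][v,u]>0:
      q=pt(f,u,v);b=R.T@(q[:2]-c);pts.append([b[0],b[1],q[2],u,v])
pts=np.array(pts)
s=pts[(abs(pts[:,0])<.06)&(pts[:,1]<-.015)&(pts[:,2]>.02)]
k=np.polyfit(s[:,1],s[:,2],1);print(k,np.arctan(-k[0]),s[:,2].max(),s[:,1].min(),len(s))
for y in np.arange(-.15,.03,.01):
    t=pts[(abs(pts[:,1]-y)<.005)&(abs(pts[:,0])<.06)];print(round(y,3),len(t),np.median(t[:,2]) if len(t) else '')
# others
def top(n,u,v,z):
    p=ray(f,u,v,z);print(n,p.round(3),'binder',(R.T@(p[:2]-c)).round(3))
top('ring',302,231,.012);top('green',210,261,.02);top('reel',269,124,.049);top('pawl',240,137,.005);top('foot',218,147,.017);top('mug',147,127,.085);top('driverend',96,213,.02)
E
```

```text
TL [0.623  0.1564 0.005 ]
BL [0.4456 0.1339 0.005 ]
BR [ 0.4845 -0.1602  0.005 ]
TR [ 0.663  -0.1391  0.005 ]
c [ 0.55401656 -0.00223535  0.005     ] sizes [0.17879167 0.29659208 0.17974524 0.29818212]
yaw 0.12208436875670568 0.1331464402187263
disc [0.50873896 0.06992552 0.021     ]
[0.50829979 0.09746883 0.021     ]
[0.50978589 0.03901751 0.021     ]
disc in binder [-0.03572555  0.07733652]
[-1.1426308   0.01496234] 0.8518681694308976 0.11694852068903643 -0.0897105160622431 1551
-0.15 157 0.003494636347947809
-0.14 173 0.006061753416405076
-0.13 165 0.006475139212397628
-0.12 170 0.006291798089060829
-0.11 170 0.006333041540709374
-0.1 32 0.0062899865160303495
-0.09 83 0.1112933470995832
-0.08 228 0.10695334891890541
-0.07 221 0.09569716949631929
-0.06 215 0.08403929153743384
-0.05 207 0.07271031659610326
-0.04 204 0.06122658379706248
-0.03 199 0.04910875037570205
-0.02 194 0.03786130225441313
-0.01 187 0.02489474432602232
0.0 184 0.01406091474083654
0.01 170 0.006188930271221497
0.02 172 0.005840861311482983
ring [ 0.438 -0.094  0.012] binder [-0.126 -0.076]
green [0.355 0.142 0.02 ] binder [-0.179  0.168]
reel [ 0.711 -0.001  0.049] binder [ 0.156 -0.019]
pawl [0.685 0.074 0.005] binder [0.14  0.059]
foot [0.654 0.131 0.017] binder [0.116 0.119]
mug [0.686 0.307 0.085] binder [0.17 0.29]
driverend [0.471 0.441 0.02 ] binder [-0.026  0.451]
```

```bash
cat >> h.py <<'E'
from scipy.spatial.transform import Rotation as Ro
BC=np.array([.554,-.0022]);BY=.1276
def b2w(x,y,z):
    c,s=np.cos(BY),np.sin(BY);return np.array([BC[0]+c*x-s*y,BC[1]+s*x+c*y,z])
def w2b(p):
    c,s=np.cos(BY),np.sin(BY);d=np.array(p[:2])-BC;return np.array([c*d[0]+s*d[1],-s*d[0]+c*d[1],p[2]])
def row(target,yaw=BY-np.pi/2):
    s=arm.get_state();R0=Ro.from_euler('xyz',s['ee_rot']);R1=Ro.from_euler('xyz',[np.pi,0,yaw])
    d=R0.inv().apply(np.array(target)-s['eef_pos'])/.3
    r=np.degrees((R0.inv()*R1).as_rotvec())/60
    return d.round(4),r.round(4)
E
python3 - <<'E'
from h import *
f=dict(np.load('pics/top0.npz'));f={k:(v if v.ndim else float(v)) for k,v in f.items()}
for p in [(430,255),(425,190),(480,220)]:print(pt(f,*p))
print(row(b2w(-.036,.028,.205)))
E
```

```text
[ 0.38481554 -0.40117163  0.07911383]
[ 0.54347647 -0.38730697  0.09151833]
[ 0.47268311 -0.51921986  0.09448213]
(array([-1.6666e+00,  1.8353e+00,  9.0000e-04]), array([ 1.2000e-03,  9.0000e-04, -1.3509e+00]))
```

```bash
python3 -m inch '0.6 -0.2 0.23 0 0 0 -0.1; 0.6 -0.4 0.46 0 0 0 -0.3; 0.6 -0.6 0.7 0 0 0 -0.5; 0.6 -0.83 0.92 0 0 0 -0.68; 0.6 -0.83 0.92 0 0 0 -0.68; 0.6 -0.83 0.92 0 0 0 -0.68; 0.6 -0.83 0.92 0 0 0 -0.68; 0.6 -0.83 0.92 0 0 0 -0.68; 0.6 -0.83 0.92 0 0 0 -0.68; 0.6 -0.83 0.92 0 0 0 -0.68; 0.6 -0.83 0.92 0 0 0 -0.68; 0.6 -0.83 0.92 0 0 0 -0.68'; python3 - <<'E'
from h import *
print(row(b2w(-.036,.028,.205)))
E
```

```text
t: 1.3
eef_pos: [0.3502, -0.314, 0.2051]
ee_rot: [3.141, -0.0, -2.147]
force: [0.1, -0.1, 0.1]
width: 0.035
(array([-1.235e+00,  1.487e-01,  3.000e-04]), array([ 6.000e-04,  1.000e-04, -6.722e-01]))
```

```bash
python3 -m inch '0.78 -0.2 0.05 0 0 0 -0.14; 0.78 -0.4 0.1 0 0 0 -0.28; 0.78 -0.6 0.149 0 0 0 -0.42; 0.78 -0.8 0.149 0 0 0 -0.56; 0.78 -1 0.149 0 0 0 -0.672; 0.78 -1 0.149 0 0 0 -0.672; 0.78 -1 0.149 0 0 0 -0.672; 0.78 -1 0.149 0 0 0 -0.672; 0.78 -1 0.149 0 0 0 -0.672'; python3 - <<'E'
from h import *
print(row(b2w(-.036,.028,.205)), row(b2w(-.036,.028,.06)),w2b(arm.get_state()['eef_pos']))
E
```

```text
t: 2.2
eef_pos: [0.4758, -0.0382, 0.205]
ee_rot: [3.14, -0.0, -1.443]
force: [0.1, 0.8, 0.4]
width: 0.0194
(array([-0.1792, -0.1538, -0.0003]), array([ 0.0011, -0.0002,  0.0002])) (array([-0.1793, -0.1544,  0.483 ]), array([ 0.0011, -0.0002,  0.0002])) [-0.08214499 -0.02576871  0.20497759]
```

```bash
python3 -m inch '0.78 -0.18 -0.15 0 0 0 0; 0.78 -0.18 -0.154 0 0 0 0; 0.78 -0.18 -0.154 0.15 0 0 0; 0.78 -0.18 -0.154 0.3 0 0 0; 0.78 -0.18 -0.154 0.45 0 0 0; 0.78 -0.18 -0.154 0.55 0 0 0; 0.78 -0.18 -0.154 0.55 0 0 0; 0.78 -0.18 -0.154 0.55 0 0 0'; python3 - <<'E'
from h import *
print(w2b(arm.get_state()['eef_pos']))
fs=arm.grab_frame('scene');ft=arm.grab_frame('wrist');
cv2.imwrite('pics/s1.png',cv2.resize(fs['img'][130:280,150:310,::-1],(640,600),interpolation=cv2.INTER_CUBIC))
cv2.imwrite('pics/w1.png',ft['img'][:,:,::-1])
E
```

```text
t: 3.0
eef_pos: [0.5154, 0.0213, 0.041]
ee_rot: [3.141, -0.001, -1.443]
force: [0.5, 0.6, 0.5]
width: 0.019
[-0.03526724  0.02820109  0.04096758]
```

View pics/s1.png

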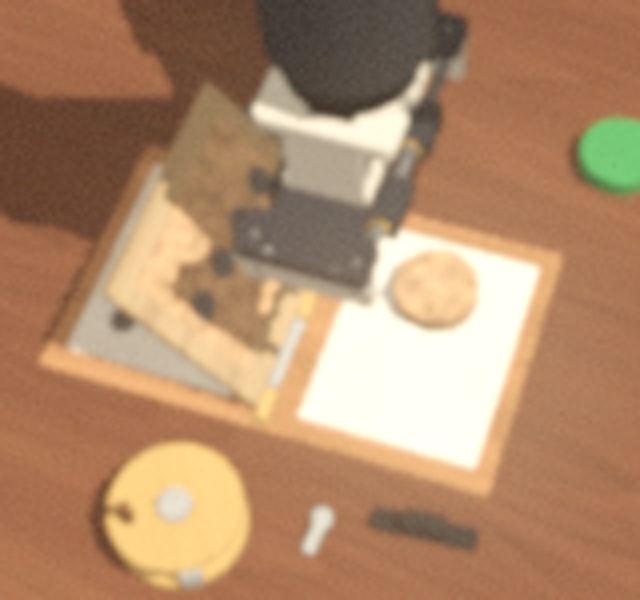

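View pics/w1.png

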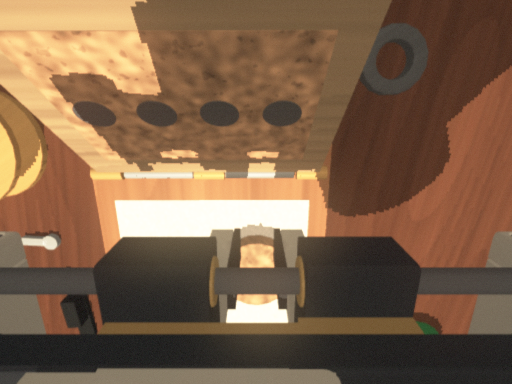

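```bash
python3 - <<'E'
from h import *
s=arm.get_state();f=arm.grab_frame('wrist');T=np.array(f['tool_from_camera']);print(T.round(3))
print('cam',w2b(Ro.from_euler('xyz',s['ee_rot']).apply(T[:3,3])+s['eef_pos']))
fs=arm.grab_frame('scene');print('disc',w2b(ray(fs,150+435/4-.4,130+285/4-.4,.021)))
print(fs['range_z'].max(), s['force'])
E
```

```text
[[-0.001  0.955  0.297  0.081]
 [ 1.     0.     0.001  0.   ]
 [ 0.     0.297 -0.955 -0.18 ]
 [ 0.     0.     0.     1.   ]]
cam [-0.03473548 -0.05247614  0.22195769]
disc [-0.03272663  0.07632986  0.021     ]
2.7094278 [ 0.16893452 -0.36458934  2.16698383]
```

```bash
python3 -m inch '0.78 0 0 0.04 0 0 0; 0.78 0 0 0.08 0 0 0; 0.78 0 0 0.1 0 0 0; 0.78 0 0 0.1 0 0 0; 0.78 -0.02 0 0.1 0 0 0; 0.78 -0.035 0 0.1 0 0 0; 0.78 -0.05 0 0.1 0 0 0; 0.78 -0.065 0 0.1 0 0 0; 0.78 -0.08 0 0.1 0 0 0; 0.78 -0.095 0 0.1 0 0 0; 0.78 -0.11 0 0.1 0 0 0; 0.78 -0.11 0 0.1 0 0 0'; python3 - <<'E'
from h import *
print(w2b(arm.get_state()['eef_pos']))
fs=arm.grab_frame('scene')
cv2.imwrite('pics/s2.png',cv2.resize(fs['img'][130:280,150:310,::-1],(640,600),interpolation=cv2.INTER_CUBIC))
E
```

```text
t: 4.4
eef_pos: [0.511, 0.0555, 0.0104]
ee_rot: [-3.141, 0.0, -1.441]
force: [-0.5, 0.6, -0.4]
width: 0.019
[-0.03526451  0.06274747  0.01042039]
```

View pics/s2.png

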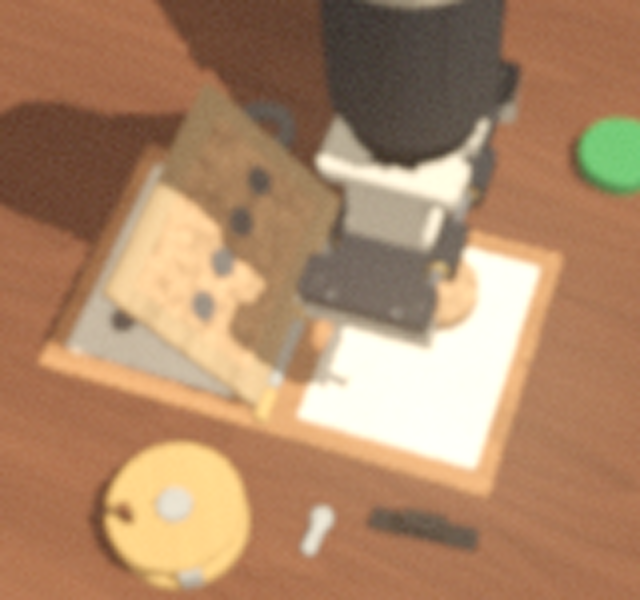

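```bash
python3 - <<'E'
from h import *
f=arm.grab_frame('wrist');g=arm.grab_frame('top');
a=f['img'][:,:,::-1];b=cv2.resize(g['img'][130:280,190:340,::-1],(384,384),interpolation=cv2.INTER_CUBIC)
cv2.imwrite('pics/w2.png',cv2.resize(np.hstack([a,b]),(800,343)))
E
```

```text
(no output)
```

View pics/w2.png

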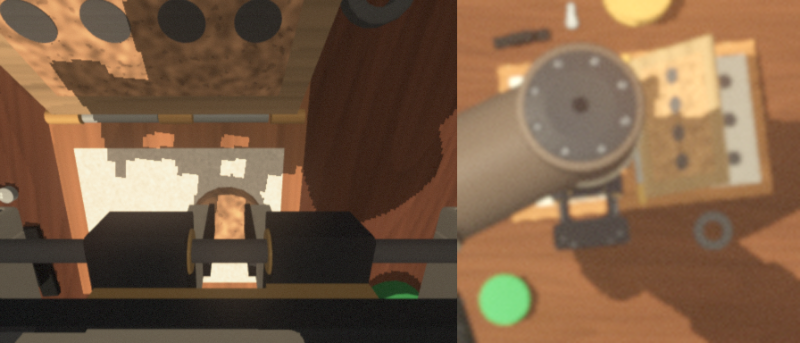

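```bash
python3 - <<'E'
from h import *
s=arm.get_state();f=arm.grab_frame('wrist');T=np.linalg.inv(np.array(f['tool_from_camera']))
def pr(p):
    c=T[:3,:3]@np.array(p)+T[:3,3];return (f['cx']+f['fx']*c[0]/-c[2],f['cy']-f['fy']*c[1]/-c[2])
for p in [(0,0,0),(.0095,0,0),(.0095,.0095,0),(.0095,-.0095,0),(-.0095,.0095,0),(.0095,.03,0),(0.04,0,0),(.0095,0.0095,-.03)]:print(p,np.round(pr(p)))
Rw=Ro.from_euler('xyz',s['ee_rot'])
def prb(b):return np.round(pr(Rw.inv().apply(b2w(*b)-s['eef_pos'])))
for b in [(-.034,.077,.021),(-.034,.049,.021),(-.034,.0985,.021),(-.034,.0705,.021),(-.09,.15,.005),(-.09,0,.005)]:print(b,prb(b))
cv2.imwrite('pics/w3.png',cv2.resize(f['img'][150:384,150:400,::-1],None,fx=2.5,fy=2.5,interpolation=cv2.INTER_CUBIC))
q=f['range_z'];print(q[214,256],q[218,256],q[240,256],q[270,256])
E
```

```text
(0, 0, 0) [256. 229.]
(0.0095, 0, 0) [256. 215.]
(0.0095, 0.0095, 0) [271. 215.]
(0.0095, -0.0095, 0) [242. 215.]
(-0.0095, 0.0095, 0) [270. 242.]
(0.0095, 0.03, 0) [302. 215.]
(0.04, 0, 0) [256. 170.]
(0.0095, 0.0095, -0.03) [273. 236.]
(-0.034, 0.077, 0.021) [254. 257.]
(-0.034, 0.049, 0.021) [254. 216.]
(-0.034, 0.0985, 0.021) [254. 286.]
(-0.034, 0.0705, 0.021) [254. 248.]
(-0.09, 0.15, 0.005) [327. 331.]
(-0.09, 0, 0.005) [345. 133.]
0.1869054 0.18225439 0.18623686 0.08989069
```

View pics/w3.png

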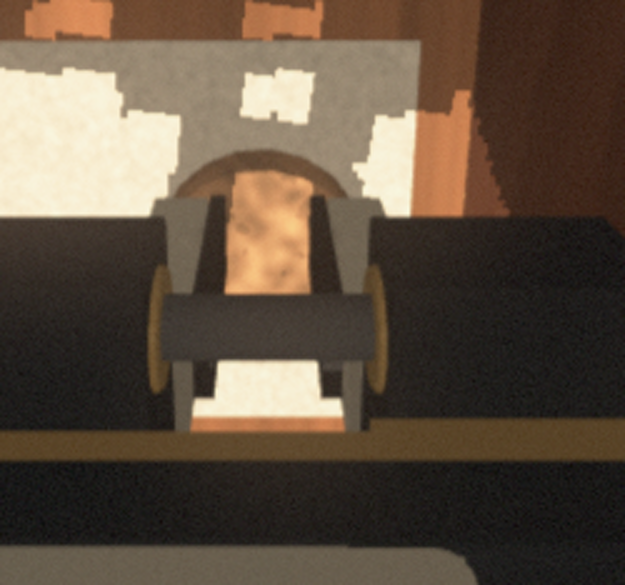

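```bash
python3 - <<'E'
from h import *
s=arm.get_state();f=arm.grab_frame('wrist');T=np.array(f['tool_from_camera'])
Rw=Ro.from_euler('xyz',s['ee_rot'])
def P(u,v):
    r=f['range_z'][v,u];c=np.array([(u-f['cx'])/f['fx'],-(v-f['cy'])/f['fy'],-1])*r
    return w2b(Rw.apply(T[:3,:3]@c+T[:3,3])+s['eef_pos']).round(4)
for u,v in [(256,205),(240,212),(256,213),(256,216),(256,225),(256,235),(256,255),(256,300),(256,312),(256,318),(236,222),(230,230),(222,232),(218,235),(217,231),(292,231),(300,231)]:print(u,v,P(u,v))
print(s['q'],s['force'],s['moment'])
E
```

```text
256 205 [-0.0352  0.0473  0.0049]
240 212 [-0.0247  0.0513  0.0075]
256 213 [-0.0353  0.0497  0.0134]
256 216 [-0.0353  0.0496  0.0189]
256 225 [-0.0353  0.0545  0.0215]
256 235 [-0.0353  0.061   0.0222]
256 255 [-0.0353  0.0756  0.0209]
256 300 [-0.0352  0.1216  0.0053]
256 312 [-0.0352  0.1317  0.006 ]
256 318 [-0.0352  0.1378  0.0051]
236 222 [-0.0229  0.053   0.0204]
230 230 [-0.0208  0.05    0.0387]
222 232 [-0.0167  0.0498  0.0419]
218 235 [-0.0146  0.0511  0.0428]
217 231 [-0.0136  0.0503  0.0394]
292 231 [-0.0554  0.0504  0.0392]
300 231 [-0.0597  0.05    0.04  ]
[ 4.89483445e-01  3.14760463e-01 -5.78711096e-01 -4.56071454e-06
 -6.77394538e-01 -3.60753096e-01] [ 0.56441359 -0.15855642  0.4367694 ] [-0.00074437  0.13804299  0.0083889 ]
```

```bash
python3 - <<'E'
from h import *
s=arm.get_state();f=arm.grab_frame('wrist');T=np.array(f['tool_from_camera'])
Rw=Ro.from_euler('xyz',s['ee_rot'])
def P(u,v):
    r=f['range_z'][v,u];c=np.array([(u-f['cx'])/f['fx'],-(v-f['cy'])/f['fy'],-1])*r
    return w2b(Rw.apply(T[:3,:3]@c+T[:3,3])+s['eef_pos']).round(3)
for u in (222,228,232,236,239):
  for v in range(218,250,3):print(u,v,P(u,v),f['img'][v,u])
fs=arm.grab_frame('scene');cv2.imwrite('pics/s3.png',cv2.resize(fs['img'][165:235,215:285,::-1],(600,600),interpolation=cv2.INTER_CUBIC))
E
```

```text
222 218 [-0.012  0.056  0.005] [155 138 115]
222 221 [-0.012  0.059  0.004] [156 139 117]
222 224 [-0.013  0.059  0.01 ] [120  98  77]
222 227 [-0.013  0.058  0.016] [108  81  61]
222 230 [-0.016  0.05   0.039] [118 104  86]
222 233 [-0.017  0.05   0.042] [117 103  85]
222 236 [-0.017  0.05   0.046] [114 103  84]
222 239 [-0.018  0.05   0.05 ] [115 104  87]
222 242 [-0.018  0.051  0.052] [114 102  84]
222 245 [-0.018  0.051  0.055] [117 105  87]
222 248 [-0.019  0.05   0.061] [114 101  84]
228 218 [-0.017  0.056  0.007] [134 115  94]
228 221 [-0.017  0.055  0.013] [106  79  57]
228 224 [-0.018  0.055  0.019] [115  88  64]
228 227 [-0.018  0.056  0.021] [133  99  71]
228 230 [-0.02   0.05   0.039] [116 102  84]
228 233 [-0.02   0.05   0.043] [114 102  82]
228 236 [-0.02   0.05   0.046] [113 101  84]
228 239 [-0.021  0.05   0.049] [114 102  85]
228 242 [-0.021  0.051  0.052] [110  98  80]
228 245 [-0.021  0.053  0.052] [113 100  83]
228 248 [-0.021  0.054  0.053] [113 100  82]
232 218 [-0.02   0.054  0.012] [108  80  59]
232 221 [-0.02   0.053  0.019] [110  82  58]
232 224 [-0.021  0.0
[... 617 characters left out ...]
.039] [59 48 39]
236 236 [-0.024  0.052  0.042] [61 49 41]
236 239 [-0.025  0.052  0.046] [58 47 38]
236 242 [-0.025  0.052  0.05 ] [53 42 35]
236 245 [-0.025  0.052  0.053] [55 45 34]
236 248 [-0.025  0.052  0.056] [57 48 39]
239 218 [-0.025  0.051  0.018] [103  74  55]
239 221 [-0.025  0.052  0.021] [117  85  60]
239 224 [-0.025  0.054  0.021] [131  95  67]
239 227 [-0.025  0.056  0.02 ] [116  86  61]
239 230 [-0.026  0.051  0.035] [64 50 41]
239 233 [-0.026  0.052  0.038] [66 52 42]
239 236 [-0.026  0.053  0.039] [58 46 36]
239 239 [-0.026  0.054  0.041] [62 47 39]
239 242 [-0.026  0.056  0.041] [65 52 41]
239 245 [-0.026  0.058  0.041] [64 51 40]
239 248 [-0.026  0.059  0.043] [65 48 34]
```

View pics/s3.png

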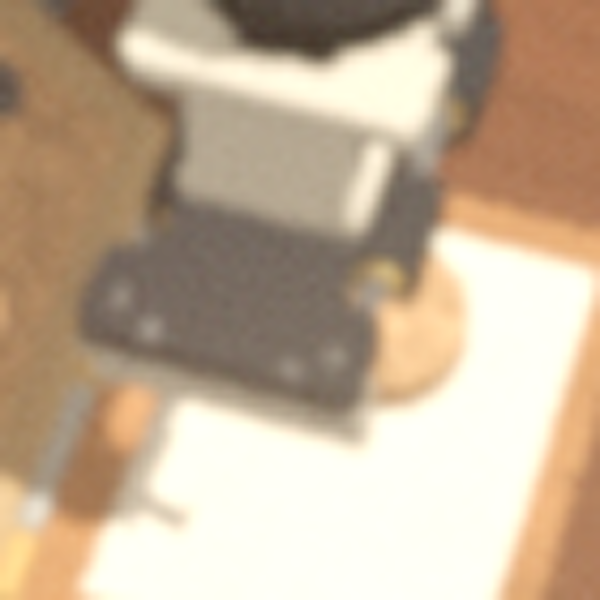

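```bash
cat > tip.py <<'E'
from h import *
def tip(save=None):
    s=arm.get_state();f=arm.grab_frame('wrist');T=np.array(f['tool_from_camera'])
    v,u=np.mgrid[0:384,0:512];r=f['range_z'];ok=r>0
    c=np.stack([(u-f['cx'])/f['fx']*r,-(v-f['cy'])/f['fy']*r,-r],-1)[ok]
    t=c@T[:3,:3].T+T[:3,3]
    # points in tool frame near the fingers
    m=(abs(t[:,0])<.016)&(abs(t[:,1])<.07)
    p=t[m]
    print('pos',w2b(s['eef_pos']).round(4),'w',s['width'],'F',np.round(s['force'],1))
    for lo in np.arange(-.08,.02,.005):
        q=p[(p[:,2]>=lo)&(p[:,2]<lo+.005)]
        if len(q):print('toolz %.3f n %d x %.3f..%.3f y %.3f..%.3f'%(lo,len(q),q[:,0].min(),q[:,0].max(),q[:,1].min(),q[:,1].max()))
    if save: cv2.imwrite(save,f['img'][:,:,::-1])
E
python3 -m inch '0.78 0.03 0 0 0 0 0; 0.78 0.08 0 0 0 0 0; 0.78 0.13 0 0 0 0 0;0.78 0.13 0 0 0 0 0'
python3 -c "
from tip import *
tip()"
python3 -m inch '1 0 0 0 0 0 0; 1 0 0 0 0 0 0; 1 0 0 0 0 0 0; 1 0 0 0 0 0 0; 1 0 0 0 0 0 0'
python3 -c "
from tip import *
tip('pics/w4.png')"
```

```text
t: 5.15
eef_pos: [0.5158, 0.014, 0.0102]
ee_rot: [3.141, -0.0, -1.444]
force: [-0.8, -0.1, 1.1]
width: 0.0193
pos [-0.0358  0.0209  0.0102] w 0.01933167322450293 F [-0.8 -0.1  1.1]
toolz -0.080 n 90 x -0.009..0.007 y -0.013..0.014
toolz -0.075 n 77 x -0.010..0.004 y -0.013..0.014
toolz -0.070 n 314 x -0.010..0.013 y -0.016..0.017
toolz -0.065 n 182 x -0.009..0.013 y -0.017..0.018
toolz -0.060 n 220 x -0.008..0.013 y -0.018..0.019
toolz -0.055 n 210 x 0.003..0.013 y -0.019..0.019
toolz -0.050 n 165 x 0.002..0.012 y -0.020..0.020
toolz -0.045 n 287 x -0.002..0.013 y -0.021..0.021
toolz -0.040 n 237 x 0.005..0.013 y -0.025..0.024
toolz -0.035 n 281 x -0.007..0.013 y -0.025..0.026
toolz -0.030 n 188 x 0.005..0.013 y -0.025..0.026
toolz -0.025 n 65 x -0.009..0.011 y -0.013..0.013
toolz 0.000 n 2784 x -0.016..0.016 y -0.070..0.053
toolz 0.005 n 3332 x -0.016..0.016 y -0.070..0.070
toolz 0.010 n 471 x -0.010..0.016 y 0.055..0.070
t: 5.7
eef_pos: [0.516, 0.0166, 0.0104]
ee_rot: [3.142, 0.0, -1.442]
force: [-0.1, 0.1, 1.1]
width: 0.0004
pos [-0.0353  0.0234  0.0104] w 0.0004158429632494548 F [-0.1  0.1  1.1]
toolz -0.080 n 34 x -0.008..0.003 y -0.004..0.004
toolz -0.075 n 17 x -0.000..0.004 y -0.004..0.004
toolz -0.070 n 269 x -0.009..-0.000 y -0.004..0.004
toolz -0.065 n 67 x 0.010..0.012 y -0.004..0.004
toolz -0.060 n 107 x 0.010..0.012 y -0.005..0.005
toolz -0.055 n 97 x 0.009..0.013 y -0.005..0.006
toolz -0.050 n 68 x 0.010..0.011 y -0.004..0.004
toolz -0.045 n 129 x 0.005..0.012 y -0.006..0.006
toolz -0.040 n 132 x 0.004..0.013 y -0.014..0.014
toolz -0.035 n 224 x 0.010..0.013 y -0.016..0.016
toolz -0.030 n 177 x 0.010..0.013 y -0.016..0.016
toolz -0.025 n 26 x 0.010..0.011 y -0.004..0.004
toolz 0.000 n 2106 x -0.016..0.016 y -0.070..0.054
toolz 0.005 n 3658 x -0.015..0.016 y -0.070..0.070
toolz 0.010 n 484 x -0.010..0.016 y 0.055..0.070
```

View pics/w4.png

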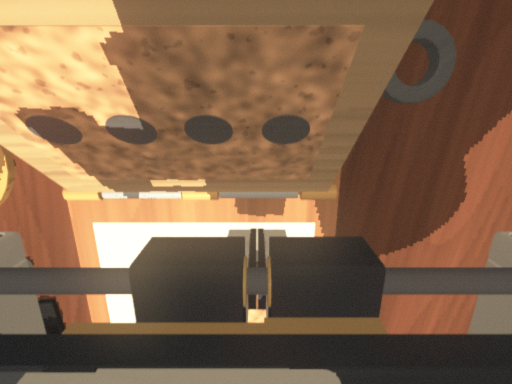

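```bash
python3 - <<'E'
from h import *
s=arm.get_state();f=arm.grab_frame('wrist');T=np.array(f['tool_from_camera'])
for u,v in [(160,250),(200,245),(200,280),(200,310),(340,245),(100,280),(60,280),(20,250),(20,325),(200,328),(200,345),(256,350),(245,235)]:
    r=f['range_z'][v,u];c=np.array([(u-f['cx'])/f['fx'],-(v-f['cy'])/f['fy'],-1])*r
    print(u,v,(T[:3,:3]@c+T[:3,3]).round(3))
E
```

```text
160 250 [ 0.039 -0.028 -0.102]
200 245 [ 0.039 -0.017 -0.099]
200 280 [ 0.036 -0.015 -0.111]
200 310 [ 0.025 -0.016 -0.11 ]
340 245 [ 0.04   0.025 -0.1  ]
100 280 [ 0.032 -0.045 -0.105]
60 280 [ 0.031 -0.057 -0.105]
20 250 [ 0.033 -0.079 -0.09 ]
20 325 [ 0.008 -0.08  -0.097]
200 328 [ 0.023 -0.015 -0.115]
200 345 [ 0.026 -0.013 -0.124]
256 350 [ 0.026  0.    -0.125]
245 235 [ 0.012 -0.006 -0.034]
```

```bash
python3 -m inch '0.78 0 0 0 0 0 0; 0.78 0 0 0 0 0 0; 0.78 0 0 0.02 0 0 0; 0.78 0 0 0.04 0 0 0; 0.78 0 0 0.055 0 0 0; 0.78 0 0 0.068 0 0 0; 0.78 0 0 0.068 0 0 0; 0.78 -0.02 0 0.068 0 0 0; 0.78 -0.035 0 0.068 0 0 0; 0.78 -0.05 0 0.068 0 0 0; 0.78 -0.065 0 0.068 0 0 0; 0.78 -0.08 0 0.068 0 0 0'; python3 - <<'E'
from tip import *
tip('pics/w5.png')
E
```

```text
t: 7.0
eef_pos: [0.513, 0.0407, -0.0099]
ee_rot: [-3.141, 0.0, -1.442]
force: [0.1, -0.8, -0.4]
width: 0.0193
pos [-0.0352  0.0477 -0.0099] w 0.019337982458246316 F [ 0.1 -0.8 -0.4]
toolz -0.080 n 89 x -0.009..0.007 y -0.013..0.014
toolz -0.075 n 76 x -0.011..0.003 y -0.013..0.014
toolz -0.070 n 313 x -0.011..0.013 y -0.016..0.017
toolz -0.065 n 184 x -0.008..0.013 y -0.017..0.017
toolz -0.060 n 233 x 0.007..0.013 y -0.018..0.019
toolz -0.055 n 201 x 0.003..0.013 y -0.019..0.019
toolz -0.050 n 164 x 0.002..0.012 y -0.020..0.020
toolz -0.045 n 297 x -0.002..0.013 y -0.021..0.021
toolz -0.040 n 229 x -0.007..0.013 y -0.023..0.025
toolz -0.035 n 363 x -0.010..0.013 y -0.025..0.025
toolz -0.030 n 361 x -0.010..0.013 y -0.025..0.026
toolz -0.025 n 204 x -0.010..0.011 y -0.013..0.013
toolz -0.020 n 2907 x -0.010..0.016 y -0.070..0.054
toolz -0.015 n 1798 x -0.010..0.016 y -0.070..0.070
toolz -0.010 n 303 x -0.000..0.016 y 0.056..0.070
```

View pics/w5.png

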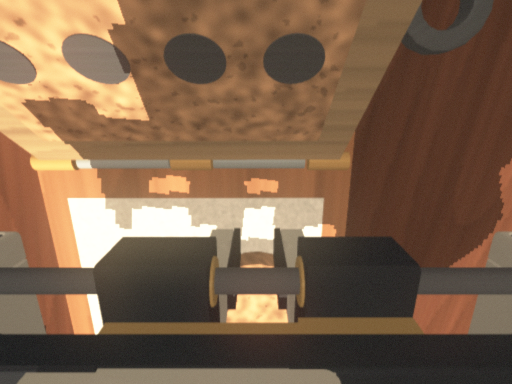

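```bash
python3 -m inch '0.78 -0.02 0 0 0 0 0; 0.78 -0.04 0 0 0 0 0; 0.78 -0.06 0 0 0 0 0; 0.78 -0.08 0 0 0 0 0; 0.78 -0.1 0 0 0 0 0; 0.78 -0.12 0 0 0 0 0; 0.78 -0.14 0 0 0 0 0; 0.78 -0.155 0 0 0 0 0; 0.78 -0.17 0 0 0 0 0; 0.78 -0.185 0 0 0 0 0; 0.78 -0.2 0 0 0 0 0; 0.78 -0.2 0 0 0 0 0'; python3 - <<'E'
from h import *
s=arm.get_state();print(w2b(s['eef_pos']),s['force'])
fs=arm.grab_frame('scene')
cv2.imwrite('pics/s5.png',cv2.resize(fs['img'][130:280,150:310,::-1],(640,600),interpolation=cv2.INTER_CUBIC))
E
```

```text
t: 8.25
eef_pos: [0.5052, 0.1001, -0.01]
ee_rot: [-3.141, 0.0, -1.442]
force: [0.0, 0.7, -0.8]
width: 0.0192
[-0.03534179  0.10770972 -0.01002581] [ 0.03242829  0.73839365 -0.82220719]
```

View pics/s5.png

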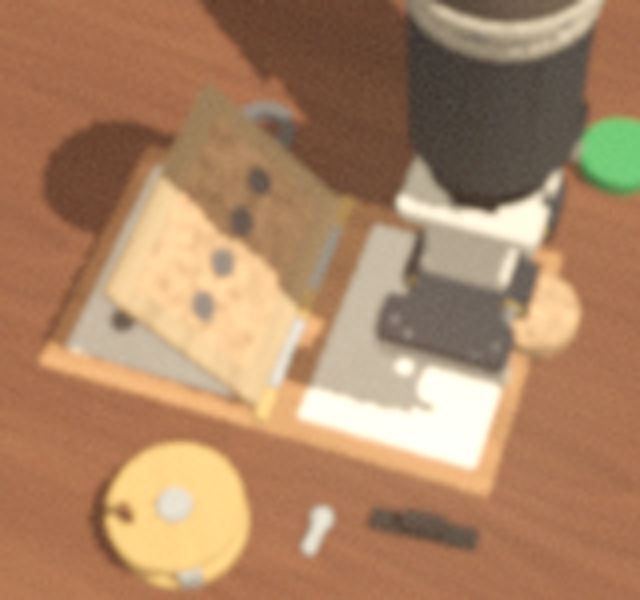

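```bash
python3 -m inch '0.78 -0.015 0 0 0 0 0; 0.78 -0.03 0 0 0 0 0; 0.78 -0.045 0 0 0 0 0; 0.78 -0.06 0 0 0 0 0; 0.78 -0.075 0 0 0 0 0; 0.78 -0.09 0 0 0 0 0; 0.78 -0.105 0 0 0 0 0; 0.78 -0.12 0 0 0 0 0; 0.78 -0.135 0 0 0 0 0; 0.78 -0.15 0 0 0 0 0; 0.78 -0.165 0 0 0 0 0; 0.78 -0.175 0 0 0 0 0'; python3 -m inch '0.78 0 0 0 0 0 0; 0.78 0.03 0 0 0 0 0;0.78 0.07 0 -0.1 0 0 0; 0.78 0.07 0 -0.25 0 0 0; 0.78 0.07 0 -0.4 0 0 0; 0.78 0.07 0 -0.5 0 0 0; 0.78 0.07 0 -0.5 0 0 0'; python3 - <<'E'
from h import *
s=arm.get_state();print(w2b(s['eef_pos']),s['force'])
fs=arm.grab_frame('scene');np.savez('pics/s6.npz',**fs)
cv2.imwrite('pics/s6.png',cv2.resize(fs['img'][130:280,150:310,::-1],(640,600),interpolation=cv2.INTER_CUBIC))
E
```

```text
t: 9.5
eef_pos: [0.4984, 0.1521, -0.01]
ee_rot: [-3.142, 0.0, -1.442]
force: [0.3, -0.7, 0.1]
width: 0.0192
t: 10.2
eef_pos: [0.5037, 0.1314, 0.1448]
ee_rot: [-3.134, 0.003, -1.442]
force: [-0.1, -0.5, -0.2]
width: 0.0196
[-0.03285896  0.13891319  0.14477257] [-0.14240011 -0.49349965 -0.17709394]
```

View pics/s6.png

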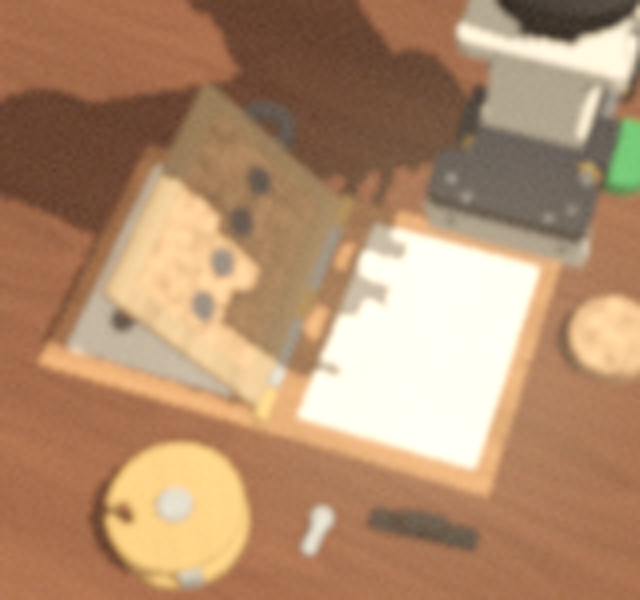

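```bash
python3 - <<'E'
from h import *
f=dict(np.load('pics/s6.npz'))
f={k:(v if v.ndim else float(v)) for k,v in f.items()}
print(w2b(ray(f,303,213.5,.016)))
for u,v in [(303,214),(296,213),(310,214),(303,207),(303,220)]:print(w2b(pt(f,u,v)).round(4))
# leaf angle
R=[]
for v in range(150,235):
  for u in range(170,245):
    if f['range_z'][v,u]>0:
      b=w2b(pt(f,u,v))
      if abs(b[0])<.06 and b[1]<-.015 and b[2]>.025:R.append(b)
R=np.array(R);k=np.polyfit(R[:,1],R[:,2],1);print(len(R),k,np.arctan(-k[0]),R[:,2].max())
print('now to behind leaf', row(b2w(-.0,-.14,.2)),row(b2w(0,-.14,.07)))
E
```

```text
[-0.03472697  0.19523441  0.016     ]
[-0.0332  0.1956  0.0162]
[-0.0287  0.178   0.0196]
[-0.0378  0.2126  0.0178]
[-0.0529  0.1907  0.0166]
[-0.0169  0.1997  0.0155]
1718 [-1.15539947  0.01165091] 0.8573713849248796 0.1149888048175742
now to behind leaf (array([ 0.9282, -0.1146, -0.1941]), array([-0.0042,  0.0022,  0.0006])) (array([ 0.9292, -0.1127,  0.2392]), array([-0.0042,  0.0022,  0.0006]))
```

```bash
python3 -m inch '0.78 0 0 -0.15 0 0 0; 0.78 0.1 0 -0.25 0 0 0; 0.78 0.25 -0.03 -0.25 0 0 0; 0.78 0.4 -0.06 -0.25 0 0 0; 0.78 0.55 -0.09 -0.25 0 0 0; 0.78 0.7 -0.11 -0.25 0 0 0; 0.78 0.85 -0.113 -0.25 0 0 0; 0.78 0.93 -0.113 -0.25 0 0 0; 0.78 0.93 -0.113 -0.1 0 0 0; 0.78 0.93 -0.113 0.05 0 0 0; 0.78 0.93 -0.113 0.15 0 0 0; 0.78 0.93 -0.113 0.15 0 0 0'; python3 - <<'E'
from tip import *
tip('pics/w6.png')
print(row(b2w(0,-.1,.068)))
fs=arm.grab_frame('scene');
cv2.imwrite('pics/s7.png',cv2.resize(fs['img'][110:260,150:310,::-1],(640,600),interpolation=cv2.INTER_CUBIC))
E
```

```text
t: 11.45
eef_pos: [0.566, -0.142, 0.0891]
ee_rot: [3.131, 0.002, -1.444]
force: [-0.3, -0.3, -0.0]
width: 0.0189
pos [-0.0059 -0.1402  0.0891] w 0.018947339835773618 F [-0.3 -0.3 -0. ]
toolz -0.080 n 87 x -0.009..0.007 y -0.013..0.014
toolz -0.075 n 78 x -0.011..0.004 y -0.013..0.014
toolz -0.070 n 313 x -0.010..0.012 y -0.016..0.017
toolz -0.065 n 189 x -0.009..0.013 y -0.017..0.018
toolz -0.060 n 224 x 0.007..0.013 y -0.018..0.019
toolz -0.055 n 195 x 0.003..0.013 y -0.019..0.019
toolz -0.050 n 170 x 0.002..0.013 y -0.020..0.020
toolz -0.045 n 295 x -0.002..0.013 y -0.021..0.021
toolz -0.040 n 232 x 0.005..0.013 y -0.022..0.024
toolz -0.035 n 284 x -0.007..0.013 y -0.025..0.026
toolz -0.030 n 189 x 0.006..0.013 y -0.025..0.026
toolz -0.025 n 64 x -0.009..0.011 y -0.013..0.013
(array([-0.1351, -0.0126,  0.081 ]), array([0.006 , 0.0004, 0.0006]))
```

View pics/w6.png

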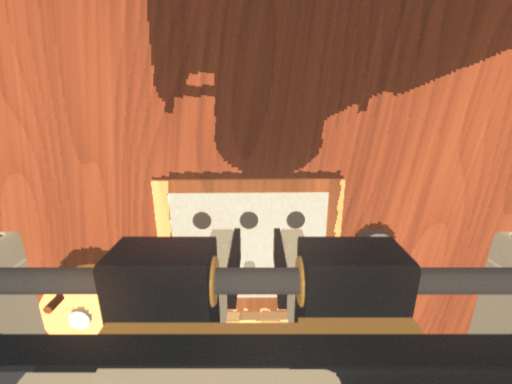

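View pics/s7.png

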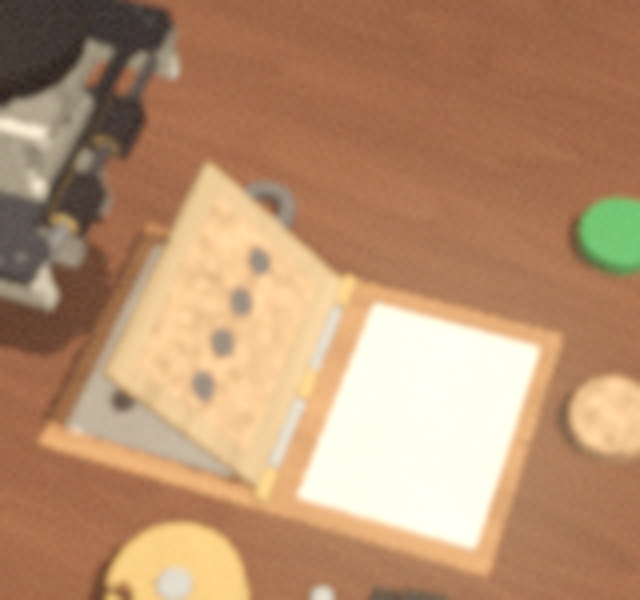

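```bash
python3 -m inch '0.78 0 0 0.04 0 0 0; 0.78 -0.04 0 0.07 0 0 0; 0.78 -0.08 0 0.07 0 0 0; 0.78 -0.11 0 0.07 0 0 0; 0.78 -0.13 0 0.068 0 0 0; 0.78 -0.15 0 0.055 0 0 0; 0.78 -0.17 0 0.042 0 0 0; 0.78 -0.19 0 0.029 0 0 0; 0.78 -0.21 0 0.016 0 0 0; 0.78 -0.235 0 0.003 0 0 0; 0.78 -0.257 0 -0.01 0 0 0; 0.78 -0.257 0 -0.01 0 0 0'; python3 - <<'E'
from h import *
s=arm.get_state();print(w2b(s['eef_pos']),s['force'])
fs=arm.grab_frame('scene');
cv2.imwrite('pics/s8.png',cv2.resize(fs['img'][110:260,150:310,::-1],(640,600),interpolation=cv2.INTER_CUBIC))
E
```

```text
t: 12.75
eef_pos: [0.5605, -0.0638, 0.0982]
ee_rot: [-3.142, 0.001, -1.441]
force: [0.2, 0.5, 0.5]
width: 0.0193
[-0.00140606 -0.06197479  0.09815491] [0.1906537  0.51951325 0.45340674]
```

View pics/s8.png

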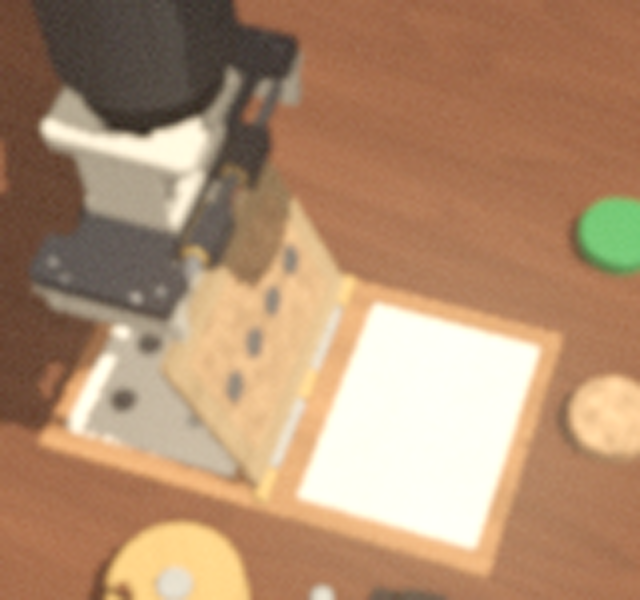

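```bash
python3 -m inch '0.78 -0.03 0 -0.004 0 0 0; 0.78 -0.06 0 -0.008 0 0 0; 0.78 -0.09 0 -0.01 0 0 0; 0.78 -0.12 0 -0.01 0 0 0; 0.78 -0.16 0 -0.008 0 0 0; 0.78 -0.19 0 -0.006 0 0 0; 0.78 -0.22 0 -0.003 0 0 0; 0.78 -0.25 0 0.002 0 0 0; 0.78 -0.284 0 0.008 0 0 0; 0.78 -0.32 0 0.025 0 0 0; 0.78 -0.355 0 0.042 0 0 0; 0.78 -0.387 0 0.059 0 0 0'; python3 - <<'E'
from h import *
s=arm.get_state();print(w2b(s['eef_pos']),s['force'])
fs=arm.grab_frame('scene');
cv2.imwrite('pics/s9.png',cv2.resize(fs['img'][110:260,150:310,::-1],(640,600),interpolation=cv2.INTER_CUBIC))
E
```

```text
t: 14.0
eef_pos: [0.5456, 0.0511, 0.0797]
ee_rot: [3.141, -0.0, -1.442]
force: [1.4, -0.9, 0.3]
width: 0.019
[-0.00156765  0.05388961  0.07965768] [ 1.37771781 -0.85891077  0.2754318 ]
```

View pics/s9.png

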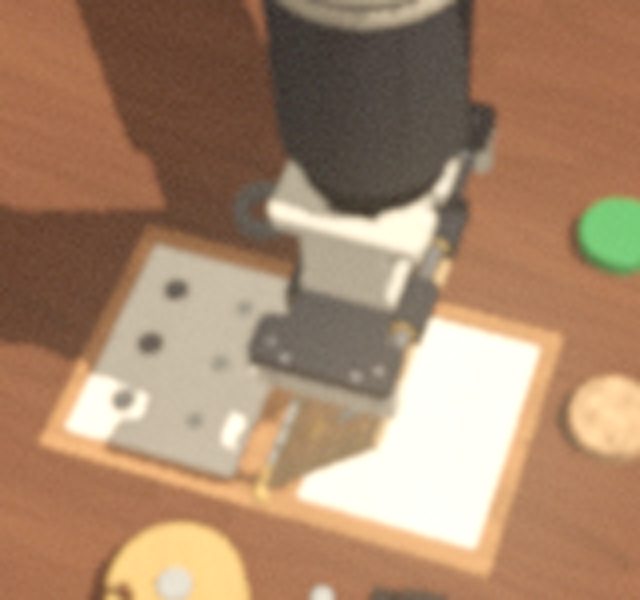

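```bash
python3 -m inch '0.78 -0.028 0 0.022 0 0 0; 0.78 -0.056 0 0.047 0 0 0; 0.78 -0.084 0 0.076 0 0 0; 0.78 -0.105 0 0.105 0 0 0; 0.78 -0.123 0 0.135 0 0 0; 0.78 -0.135 0 0.16 0 0 0; 0.78 -0.145 0 0.185 0 0 0; 0.78 -0.153 0 0.215 0 0 0; 0.78 -0.16 0 0.245 0 0 0; 0.78 -0.163 0 0.27 0 0 0; 0.78 -0.165 0 0.29 0 0 0; 0.78 -0.165 0 0.3 0 0 0'; python3 - <<'E'
from h import *
s=arm.get_state();print(w2b(s['eef_pos']),s['force'])
fs=arm.grab_frame('scene');
cv2.imwrite('pics/s10.png',cv2.resize(fs['img'][110:260,150:310,::-1],(640,600),interpolation=cv2.INTER_CUBIC))
E
```

```text
t: 15.25
eef_pos: [0.5393, 0.0991, -0.0104]
ee_rot: [3.141, -0.0, -1.442]
force: [-1.7, 1.5, 3.6]
width: 0.0192
[-0.0016863   0.10236807 -0.01043941] [-1.69322991  1.47872219  3.64757077]
```

View pics/s10.png

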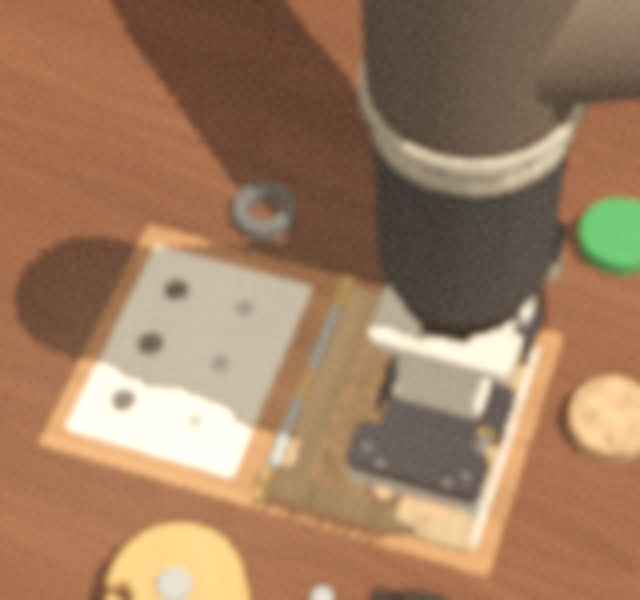

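Almost flat, with a light force on the fingertips. I'll press a little further while watching the force.

```bash
python3 -m inch '0.78 0 0 0.003 0 0 0; 0.78 0 0 0.006 0 0 0; 0.78 0 0 0.006 0 0 0'; python3 -m inch '0.78 0 0 0.003 0 0 0; 0.78 0 0 0.003 0 0 0'
```

```text
t: 15.6
eef_pos: [0.5395, 0.0991, -0.0105]
ee_rot: [-3.141, -0.0, -1.442]
force: [-4.3, -0.4, 8.4]
width: 0.019
t: 15.8
eef_pos: [0.5396, 0.0991, -0.0107]
ee_rot: [-3.141, 0.0, -1.442]
force: [-5.9, -0.4, 18.5]
width: 0.0192
```

```bash
python3 -m inch '0.78 0 0 -0.03 0 0 0; 0.78 0 0 -0.1 0 0 0; 0.78 0 0 -0.25 0 0 0; 0.78 0 0 -0.4 0 0 0; 0.78 0 0 -0.55 0 0 0; 0.78 0 0 -0.7 0 0 0; 0.78 0.2 0 -0.7 0 0 0; 0.78 0.4 0.2 -0.7 0 0 0; 0.78 0.6 0.4 -0.7 0 0 0; 0.78 0.8 0.4 -0.7 0 0 0; 0.78 0.95 0.4 -0.7 0 0 0; 0.78 0.95 0.4 -0.7 0 0 0'; python3 -m inch '0.78 0.15 0 0 0 0 0; 0.78 0.3 0 0 0 0 0; 0.78 0.45 0 0 0 0 0; 0.78 0.6 0 0 0 0 0; 0.78 0.6 0 0 0 0 0; 0.78 0.6 0 0 0 0 0'; python3 - <<'E'
from h import *
fs=arm.grab_frame('scene');ft=arm.grab_frame('top')
for n,f in(('s',fs),('t',ft)):cv2.imwrite(f'pics/{n}11.png',f['img'][:,:,::-1])
R=[]
for v in range(130,270):
  for u in range(190,320):
    if fs['range_z'][v,u]>0:
      b=w2b(pt(fs,u,v))
      if abs(b[0])<.07:R.append(b)
R=np.array(R)
for y in np.arange(.01,.16,.01):
    q=R[abs(R[:,1]-y)<.005];print(round(y,2),np.median(q[:,2]).round(4),end=' ')
q=R[(R[:,1]>.02)&(R[:,1]<.125)];k=np.polyfit(q[:,1],q[:,2],1);print('\nslope',k)
hsv=cv2.cvtColor(ft['img'],cv2.COLOR_RGB2HSV)
f0=dict(np.load('pics/top0.npz'));d=np.abs(f0['img'].astype(int)-ft['img']).sum(2)
cv2.imwrite('pics/diff.png',(np.clip(d,0,255)).astype(np.uint8))
print(arm.get_state()['t'],w2b(arm.get_state()['eef_pos']))
E
```

```text
t: 17.0
eef_pos: [0.459, -0.1809, 0.1985]
ee_rot: [-3.14, -0.0, -1.441]
force: [0.3, -0.0, 0.6]
width: 0.0193
t: 17.6
eef_pos: [0.4823, -0.3588, 0.197]
ee_rot: [3.141, 0.001, -1.445]
force: [0.1, 0.9, -0.1]
width: 0.0193
0.01 0.0111 0.02 0.0112 0.03 0.0113 0.04 0.0115 0.05 0.0119 0.06 0.0115 0.07 0.0114 0.08 0.0117 0.09 0.0116 0.1 0.0116 0.11 0.0114 0.12 0.0114 0.13 0.0105 0.14 0.0054 0.15 0.0013 
slope [-0.00105559  0.0116299 ]
17.7 [-0.11595505 -0.34314508  0.19758256]
```

View pics/s11.png

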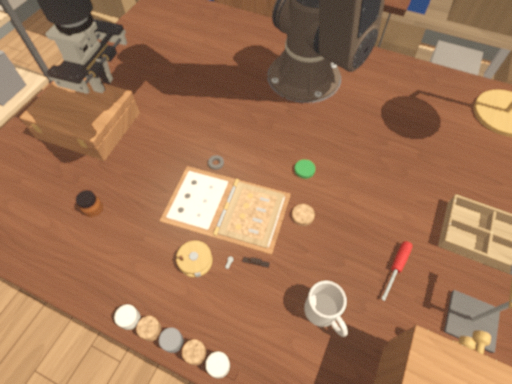

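View pics/t11.png

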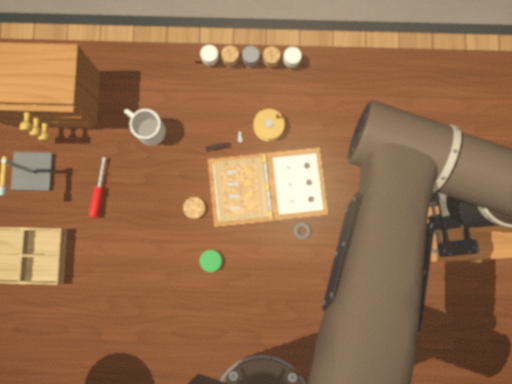

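```bash
python3 -c "
from station import arm
print(arm.get_state()['force']);print(arm.job_done())"
```

```text
[-0.55293723  0.89612408  0.42739851]
the job is handed in; nothing more can be done
None
```

The cork disc is off the binder and flat on the counter, and the leaf is turned over and flat on the bare page. I handed the job in at about 17.7 s of the 58 s allowed.

- **Disc:** I pushed it over the binder's +y edge with the fingertips held a little apart, without picking it up. Its centre is now about 45 mm beyond that edge. The five heights I sampled on its top read 16 to 20 mm, against 16 mm expected.
- **Leaf:** I turned it over the spine by pushing its underside, without pinching it. I then pressed it down until the force rose to about 18 N with almost no further movement. From the camera it measures level: 11 to 12 mm high across the page (10.5 mm expected), with a slope of −0.001.
- **Other things:** the reel, pawl, foot, ring, driver, jar and mug look unmoved compared with the first pictures. I compared these by eye. The arm was clear of everything, with the contact force at about the 1 N noise level.

**What disagreed:** the fingertips really end about 22 mm behind the reported tool point. My first push therefore passed over the disc without touching it. I measured the offset with the wrist camera and corrected for it in every later move.

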